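# Put the stacked stock back with its own kind on the jewellery stall

## Task

Take the stack on the stall cloth apart and put each piece back with its own kind: the bead jar upright into the gap in the jar rack, easing the jars on either side apart without knocking them over, and the ring box, the round tin and the bracelet box each right way up and flat on the floor of the tray or basket that already holds one like it, in the free place beside it, the bracelet box parallel to its mate. Set each piece down without dropping it or knocking any off the stack.

Things in the scene. Friction and masses are not known exactly. Their poses are not given: they have to be found in the camera images.
- jar_mid (a point): Bead jar, top of the stack: clear plastic jar of beads, white cap, upright, diameter 38 mm, 60 mm tall (cap diameter 32 mm over the top 12 mm, sloping shoulder from 48 down to 42 mm up; foot tapers from diameter 38 at 14 mm up to 29 mm at the bottom). Point: its centre, 30 mm above its foot; z up its axis.
- ring_box_mid (a point): Ring box, second from the top, under the jar: square wooden box with brass hinges, 46 x 46 mm, 40 mm tall, shut. Point: its centre, 20 mm above its underside; x and y are square to its sides, z up.
- tin_mid (a point): Round aluminium screw-lid tin, third from the top, under the ring box: diameter 60 mm, 34 mm tall. Point: its centre, 17 mm above its underside; z up.
- bracelet_box_mid (a point): Bracelet box, the bottom of the stack: long flat kraft cardboard gift box lying on the cloth, 50 mm along its x, 140 mm along its y, 30 mm tall. Point: its centre, 15 mm above its underside; z up.
- jar_place (a point): Gap, 32-36.5 mm wide, in the jar rack: low wooden trough, fixed, 42 mm (x) by 202 mm (y) inside, side walls 8 mm (ends 18 mm) above its floor, with two loose like jars on each side along y that can slide 7 to 9 mm outward; the tapered foot wedges them apart (some N). Hold the jar across the row (x), fingertips over 8 mm above the floor. Point: mid-rack, on its floor (4 mm above cloth); z up.
- jar_a_mid (a point): The jar in the rack next to the gap on its +y side, loose, same size and kind as the stacked jar. Point: its centre, 30 mm above its foot.
- jar_b_mid (a point): The jar in the rack next to the gap on its -y side, loose, same size and kind as the stacked jar. Point: its centre, 30 mm above its foot.
- ring_place (a point): Free place in the clear plastic tray holding another ring box. Tray fixed, 116 mm (x) by 124 mm (y) inside, walls 3 mm thick, rim 33 mm above its inner floor. Point: on the inner floor (4 mm above the cloth), midway in x, 37 mm from the +y wall and 37 mm from the near side of the other ring box (loose, centred about 60 mm away towards -y). Axes along the tray's sides, z up.
- tin_place (a point): Free place in the grey perforated plastic basket holding another round tin. Basket fixed, 116 mm (x) by 150 mm (y) inside, walls 3 mm thick, rim 36 mm above its inner floor. Point: on the inner floor (4 mm above the cloth), midway in x, 44 mm from the +y wall and 42 mm from the near side of the other tin (loose, centred about 72 mm away towards -y). Axes along the basket's sides, z up.
- bracelet_place (a point): Free place in the brown woven cane basket holding another bracelet box. Basket fixed, 160 mm (x) by 168 mm (y) inside, walls 5 mm thick, rim 36 mm above its inner floor. Point: on the inner floor (4 mm above the cloth), midway in y, 57 mm from the +x wall, 50 mm from the near side of the other box (loose, along y, centred about 75 mm away towards -x). Axes along the sides, z up.

How it is judged:
By the outcome, as a careful person would: the job done as asked, in the order asked, and still so for the second after the job is handed in, with the robot touching nothing.
It also fails if it takes over 128 s, if anything falls off the work surface, if the arm or the gripper's body presses on something with over 40 N, if the wrist force passes 120 N, or if a joint passes its speed limit or range.

## Robot

A 6-joint arm with a two-finger parallel gripper is mounted at the origin on the work surface. World frame = base frame: x ahead of the robot, y to its left, z up, the work surface at z = 0. Lengths are in m, angles in rad, forces in N, time in s.
With the tool pointing down it reaches from about 0.3 to 0.875 m from the base axis. Payload 6.4 kg.
Tool frame: the origin (TCP) lies between the finger pads; the fingertips stand 19 mm ahead of it and the grasp point (between the pads) is the TCP (ctrl.tips_ahead is the z of the fingertips in the tool frame, in m); z points along the fingers, y is the line along which they close (so a half turn about z gives the same grasp; the last joint's range is limited). The gripper opens to 85 mm and grips with 20 to 120 N. Pads are 22 mm wide; open, the fingers measure 114 mm over their backs; the gripper's body (76 mm by 85 mm) begins 54 mm behind the grasp point. The pads swing forward as they close: fully open they stand 13 mm farther back than shut.
Start: joints at [-1.328, 0.181, 1.607, -0, 1.354, -0.206], TCP at [0.25, -0.518, 0.25] pointing down, gripper open.
Joint ranges: [-2.99, 2.99], [-0.89, 2.07], [0.3, 2.58], [-1.14, 4.28], [0, 2.63], [-3.12, 3.12]. Speed limits (rad/s): [2.57, 2.57, 3.01, 3.14, 3.14, 3.14].

## Interface

Orientations are given as a unit quaternion [w, x, y, z].
In Python, from bench import readout, vision, ctrl gives the robot as it stands.
- The arm moves only by the tool play_rows, never from a script. Its arguments are lists of equal length, an entry for each row: "xyz": the shift along the tool's x, y, z in mm, a list of three; "rot": the turn, a rotation vector about the tool's x, y, z in rad, a list of three; "grip": the opening, from 0 (shut) to 1 (fully open). In form: {"xyz": [[x, y, z], ...], "rot": [[rx, ry, rz], ...], "grip": [grip, ...]}. A call has exactly 10 rows; each row is the pose to reach, as a shift and turn from the pose commanded when the call began, along the tool's axes at that moment; what a row does not reach only later rows make up. A row lasts 1/8 s, in which the tool goes at most 62.5 mm and 10.7 degrees, less where a joint would pass 70% of its speed; a pose out of reach is approached as far as the arm can. A call with a gripper value outside its range is refused whole. The fingers move at their own pace and stop on an object; the grip force is fixed at half the most. Time passes only in rows, so rows that repeat a pose let the fingers close, or fill a call up. It gives the time, the measured TCP pose, the force, the opening and the grip force at its end, in the units of the state.
- readout.get_obs(): the state, without advancing time (a new reading comes with each control period).
- vision.camera(name): name is "scene" or "top"; returns a dict with "color" (384x512x3 uint8, red, green, blue), "depth" (384x512 float32, m along the optical axis (not along the pixel's ray), 0 where there is no reading), "camera_matrix" (3x3 intrinsics, pixels), "extrinsics" (4x4, takes a point from camera to world coordinates). Camera axes: x right, y down, z forward; pixel columns grow to the right and rows downward; lengths in m; the calibration is good to about 2 mm. A picture is of the moment at which its call begins.
- ctrl.hand_in(): hands the job in; it is judged then, once.
The state is a dict: "time_s": time; "q": joint angles; "dq": joint speeds; "joint_efforts": joint torques, N m; "eef_pos": TCP position; "eef_rot": TCP orientation; "wrist_force": force on the tool from outside, world axes, zero at the start; "torque": the same for the moment, N m; "opening": opening from 0.0 (shut) to 1.0 (fully open); "grasp_force": force on a finger pad.
Only numpy, scipy, OpenCV 4.12 (cv2) and the standard library are available. Lean on these libraries where they do the work, as an engineer would, in place of code of your own. Each camera call takes 0.05 s, during which the arm holds its last target. There are 200 camera calls.

## Working session

There is one attempt and no reset: what is moved stays moved. The work goes in short steps, Python scripts to look and compute and a tool call to move; the robot and the scene stay as the last step left them, time stands still between calls to the robot, and variables do not carry over. Pictures are saved under pics/ and viewed, at most 16 in all, crops included, and the job is handed in when it is done.

Besides the shell and the picture viewer there is one more tool, called after "Request:" as name(argument=value, ...), one argument or row to a line, values as JSON. play_rows: Moves the arm, as the interface text tells. Its arguments: {"type":"object","properties":{"xyz":{"type":"array","items":{"type":"array","items":{"type":"number"}}},"rot":{"type":"array","items":{"type":"array","items":{"type":"number"}}},"grip":{"type":"array","items":{"type":"number"}}},"required":["xyz","rot","grip"]}

```bash
mkdir -p pics; cat > h.py <<'E'
import numpy as np, cv2
from bench import readout, vision, ctrl
def cam(n):
    d=vision.camera(n); return d
def save(d,f): cv2.imwrite('pics/'+f, d['color'][:,:,::-1])
def pts(d):
    K=d['camera_matrix'];T=d['extrinsics'];z=d['depth'];h,w=z.shape
    u,v=np.meshgrid(np.arange(w),np.arange(h))
    P=np.stack([(u-K[0,2])/K[0,0]*z,(v-K[1,2])/K[1,1]*z,z],-1)
    return P@T[:3,:3].T+T[:3,3]
def ray(d,u,v,h):
    K=d['camera_matrix'];T=d['extrinsics']
    r=T[:3,:3]@np.array([(u-K[0,2])/K[0,0],(v-K[1,2])/K[1,1],1]);o=T[:3,3]
    return o+r*(h-o[2])/r[2]
E
python3 - <<'E'
from h import *
for n in('top','scene'):
    d=cam(n);save(d,n+'0.png');np.savez(n+'0.npz',**d);print(d['camera_matrix'],d['extrinsics'])
o=readout.get_obs();print(o,ctrl.tips_ahead)
E
```

```text
[[405.22652737   0.         254.74437983]
 [  0.         405.22652737 186.56690201]
 [  0.           0.           1.        ]] [[ 0.00194363 -0.99829126  0.05840186  0.45755671]
 [-0.99992609 -0.00123927  0.01209444  0.01576454]
 [-0.0120014  -0.05842105 -0.99821989  1.09833641]
 [ 0.          0.          0.          1.        ]]
[[375.2886726    0.         251.71600075]
 [  0.         375.2886726  192.47801699]
 [  0.           0.           1.        ]] [[ 0.86160784  0.31236696 -0.40007352  0.92091919]
 [ 0.50752256 -0.5414708   0.67024639 -0.69802274]
 [-0.0072653  -0.78053588 -0.62506876  0.76367435]
 [ 0.          0.          0.          1.        ]]
{'time_s': 0.1, 'q': array([-1.32830110e+00,  1.81472868e-01,  1.60789053e+00,  1.35456290e-05,
        1.35378705e+00, -2.06289935e-01]), 'dq': array([ 0.00031535, -0.00271756, -0.00271564,  0.00221443, -0.00086251,
        0.00120635]), 'joint_efforts': array([ 9.32071234e-04, -4.45876658e+01, -3.52237737e+01, -2.30598926e-04,
        4.13883230e-03,  3.71470321e-06]), 'eef_pos': array([ 0.24938923, -0.51759828,  0.24947922]), 'eef_rot': array([-7.78887785e-04,  9.74929476e-01,  2.22512720e-01, -7.48756302e-06]), 'wrist_force': array([-0.42423187,  0.37622879, -0.98766506]), 'torque': array([-0.02175267,  0.05165306, -0.06819711]), 'grasp_force': 0.0, 'opening': 0.9985064347405043} 0.019
```

View pics/top0.png

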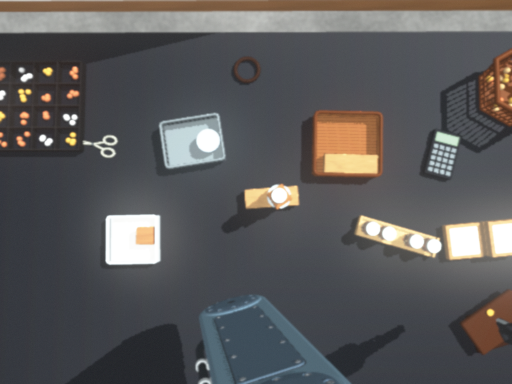

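View pics/scene0.png

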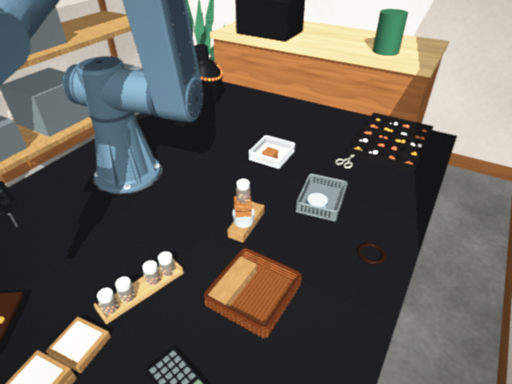

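Top view: stack around (273,196), cane basket (348,143), grey basket (192,140), clear tray (133,240), jar rack (397,237). Now measure with height maps.

```bash
cat > m.py <<'E'
from h import *
def rect(P,m,name):
    q=P[m][:,:2].astype(np.float32)*1000
    r=cv2.minAreaRect(q); print(name,len(q),'c',np.round(r[0],1),'sz',np.round(r[1],1),'ang',round(r[2],1),'z med/max',np.round(np.median(P[m][:,2])*1000,1),np.round(P[m][:,2].max()*1000,1))
    return r
def box(u0,u1,v0,v1,s=(384,512)):
    m=np.zeros(s,bool);m[v0:v1,u0:u1]=1;return m
E
python3 - <<'E'
from m import *
d=dict(np.load('top0.npz'));P=pts(d);Z=P[:,:,2]*1000
print('table',np.median(Z[250:300,80:180]),Z[60:90,100:150].mean())
R=dict(grey=(150,235,105,178),tray=(98,168,208,270),cane=(305,392,103,185),rack=(345,445,208,262),stack=(235,310,175,220))
for n,b in R.items():
    B=box(*b); zz=Z[B];print(n,np.histogram(zz,bins=range(-6,180,6)))
    rect(P,B&(Z>8),n+'>8')
B=box(*R['stack'])
for lo,hi,n in((20,36,'brac'),(55,70,'tin'),(90,112,'ring'),(140,180,'jar')):
    m=B&(Z>lo)&(Z<hi)
    if m.sum()>3: rect(P,m,n)
B=box(*R['rack']);
m=(B&(Z>50)).astype(np.uint8);k,l,s,c=cv2.connectedComponentsWithStats(m)
for i in range(1,k):
    if s[i,4]>5: rect(P,l==i,'jar%d'%i); print(P[l==i].mean(0))
m=(box(*R['grey'])&(Z>25)&(Z<60)); 
img=cv2.resize(d['color'][100:280,95:315,::-1],None,fx=3.6,fy=3.3,interpolation=cv2.INTER_CUBIC);cv2.imwrite('pics/c1.png',img[:600,:800])
img=cv2.resize(d['color'][100:270,300:450,::-1],None,fx=3.5,fy=3.5,interpolation=cv2.INTER_CUBIC);cv2.imwrite('pics/c2.png',img[:600,:800])
E
```

```text
table 1.2119410463614644 7.146626502805512
grey (array([1131, 3419,  521,   69,   63,   64,  120,  724,   74,    0,    0,
          0,    0,    0,    0,    0,    0,    0,    0,    0,    0,    0,
          0,    0,    0,    0,    0,    0,    0,    0]), array([ -6,   0,   6,  12,  18,  24,  30,  36,  42,  48,  54,  60,  66,
        72,  78,  84,  90,  96, 102, 108, 114, 120, 126, 132, 138, 144,
       150, 156, 162, 168, 174]))
grey>8 1259 c [567.9 163.3] sz [320.8 181.1] ang 23.8 z med/max 37.9 1098.3
tray (array([ 614, 2232,  469,   74,   76,   85,  159,  317,  282,    6,    0,
          0,    0,    0,    0,    0,    0,    0,    0,    0,    0,    0,
          0,    0,    0,    0,    0,    0,    0,    0]), array([ -6,   0,   6,  12,  18,  24,  30,  36,  42,  48,  54,  60,  66,
        72,  78,  84,  90,  96, 102, 108, 114, 120, 126, 132, 138, 144,
       150, 156, 162, 168, 174]))
tray>8 1173 c [386.7 216.1] sz [127.6 405.3] ang 2.0 z med/max 36.4 1098.3
cane (array([ 964, 3333,  721,   80,  103,   47,  779,  963,  117,    0,    0,
          0,    0,    0,    0,    0,    0,    0,    0
[... 1285 characters left out ...]
] sz [ 49.9 140.2] ang 4.4 z med/max 30.7 35.3
tin 81 c [493.1 -32.2] sz [58.  56.7] ang 82.5 z med/max 65.0 69.6
ring 139 c [493.  -31.7] sz [45.8 46.1] ang 34.3 z med/max 104.0 108.9
jar 205 c [492.3 -27.5] sz [35.3 37.7] ang 0.5 z med/max 163.9 168.4
jar4 150 c [ 413.3 -268.5] sz [30.3 32.5] ang 0.2 z med/max 64.3 70.9
[ 0.41352633 -0.26799756  0.0634155 ]
jar5 159 c [ 419.8 -154.9] sz [347.9  34.1] ang 83.1 z med/max 64.2 1098.3
[ 0.40093618 -0.30677958  0.06940102]
jar6 167 c [ 409.5 -188.3] sz [417.8  34.3] ang 81.4 z med/max 64.1 1098.3
[ 0.38196102 -0.37210063  0.07520978]
jar7 165 c [ 419.6 -213. ] sz [462.5  33.4] ang 76.5 z med/max 64.1 1098.3
[ 0.37037345 -0.41758528  0.0691927 ]
```

View pics/c1.png

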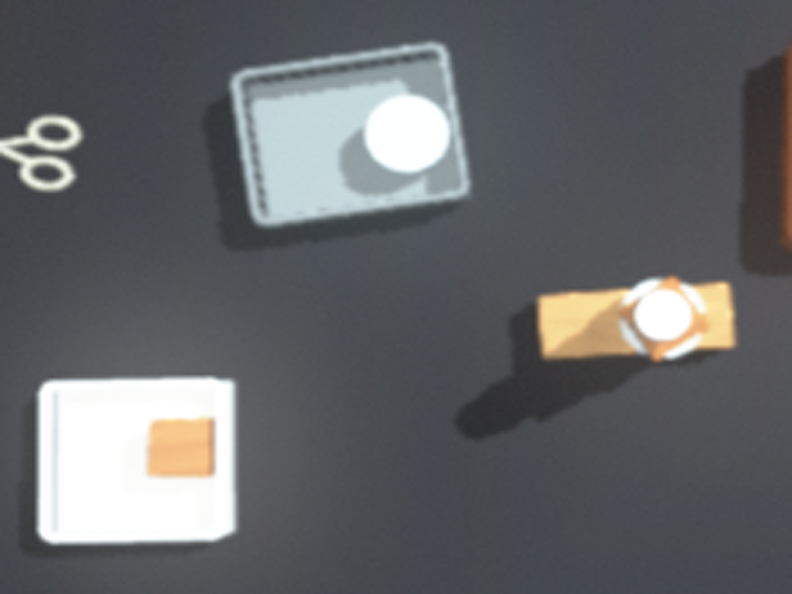

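View pics/c2.png

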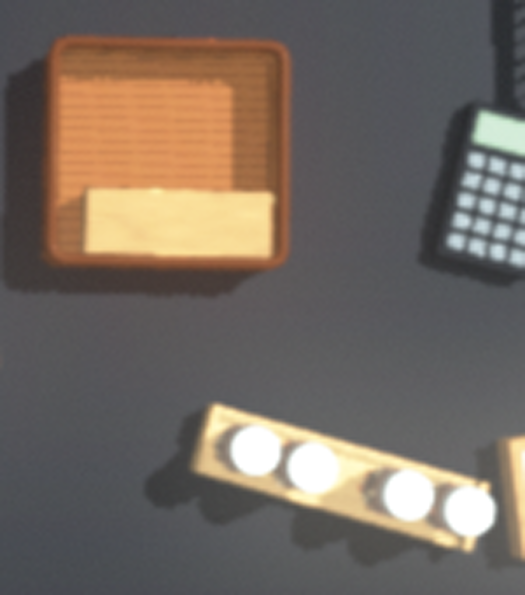

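Crops confirm: tray's ring box sits on the image right (−y), grey basket's tin right (−y), cane basket's box at the bottom (−x); jars in rack leave a gap mid-rack. Refit excluding invalid depth.

```bash
cat >> m.py <<'E'
def measure(d):
    P=pts(d);Z=P[:,:,2]*1000;V=d['depth']>0
    R=dict(grey=(150,235,105,178,30,48),tray=(98,168,208,270,30,48),cane=(305,392,103,185,36,48),rack=(345,445,208,262,8,28))
    for n,b in R.items():
        r=rect(P,box(*b[:4])&V&(Z>b[4])&(Z<b[5]),n)
    B=box(345,445,208,262)
    m=(B&V&(Z>50)).astype(np.uint8);k,l,s,c=cv2.connectedComponentsWithStats(m)
    for i in range(1,k):
        if s[i,4]>20: rect(P,l==i,'jar%d'%i)
    hsv=cv2.cvtColor(d['color'],cv2.COLOR_RGB2HSV)
    rect(P,box(110,160,220,260)&V&(Z>20)&(hsv[:,:,1]>90),'ringmate')
    rect(P,box(190,222,125,155)&V&(Z>20)&(hsv[:,:,2]>210),'tinmate')
    rect(P,box(318,381,150,178)&V&(Z>26)&(Z<37.5)&(hsv[:,:,0]>12),'bracmate')
E
python3 - <<'E'
from m import *
measure(dict(np.load('top0.npz')))
E
```

```text
grey 918 c [642.4 196.3] sz [127.2 161.2] ang 8.8 z med/max 38.9 45.1
tray 758 c [382. 352.] sz [125.3 134.5] ang 0.2 z med/max 38.9 47.9
cane 1080 c [ 635.  -214.8] sz [182.3 174.1] ang 88.5 z med/max 39.0 45.8
rack 476 c [ 389.6 -355.4] sz [237.7  84.8] ang 83.9 z med/max 13.5 27.8
jar1 150 c [ 413.3 -268.5] sz [30.3 32.5] ang 0.2 z med/max 64.3 70.9
jar2 158 c [ 400.2 -309.5] sz [32.5 32.8] ang 47.9 z med/max 64.1 70.4
jar3 165 c [ 380.2 -378.6] sz [32.5 33.1] ang 39.7 z med/max 64.1 70.3
jar4 164 c [ 370.1 -421.5] sz [32.  30.9] ang 25.5 z med/max 64.1 69.9
ringmate 275 c [392.9 313.6] sz [42.8 42.1] ang 89.2 z med/max 44.6 49.5
tinmate 417 c [642.4 153. ] sz [59.2 59.5] ang 78.3 z med/max 37.9 44.6
bracmate 943 c [ 583.  -225.6] sz [ 56.1 144.7] ang 0.8 z med/max 34.4 37.5
```

```bash
cat >> m.py <<'E'
from scipy.spatial.transform import Rotation as Ro
def plan(x,y,z,psi):
    "target mm, yaw deg -> shift in tool axes mm, rotvec"
    o=readout.get_obs();w,a,b,c=o['eef_rot'];T=Ro.from_quat([a,b,c,w])
    s=T.inv().apply(np.array([x,y,z])-o['eef_pos']*1000)
    p=np.radians(psi);M=np.array([[np.cos(p),np.sin(p),0],[np.sin(p),-np.cos(p),0],[0,0,-1]]).T
    rv=(T.inv()*Ro.from_matrix(M)).as_rotvec()
    print('shift',np.round(s,1),'rot',np.round(rv,3),'| t',round(o['time_s'],1),'pos',np.round(o['eef_pos']*1000,1),'F',np.round(o['wrist_force'],1),'open',round(o['opening'],3),'grip',round(float(o['grasp_force']),1))
E
python3 - <<'E'
from m import *
d=dict(np.load('top0.npz'));P=pts(d);Z=P[:,:,2]*1000;B=box(235,310,175,220)&(d['depth']>0)
m=B&(Z>158)&(Z<175);rect(P,m,'cap');print(P[m].mean(0))
hsv=cv2.cvtColor(d['color'],cv2.COLOR_RGB2HSV)
w=box(262,296,178,214)&(hsv[:,:,1]<40)&(hsv[:,:,2]>200)
ys,xs=np.nonzero(m);print('pix',xs.mean(),ys.mean(),ray(d,xs.mean(),ys.mean(),.164))
r=rect(P,B&(Z>85)&(Z<112),'ring');r=rect(P,B&(Z>56)&(Z<72),'tin')
d=dict(np.load('scene0.npz'));P=pts(d);Z=P[:,:,2]*1000;B=box(215,270,165,245)&(d['depth']>0)
m=B&(Z>158)&(Z<175);rect(P,m,'capscene');print(P[m].mean(0))
plan(492,-29,300,74.2)
E
```

```text
cap 157 c [492.8 -27.7] sz [30.9 31. ] ang 44.8 z med/max 164.6 168.4
[ 0.49302561 -0.02737427  0.1643653 ]
pix 278.35668789808915 194.9044585987261 [ 0.49303404 -0.02739297  0.164     ]
ring 143 c [493.2 -31.6] sz [47.8 46.1] ang 34.3 z med/max 103.9 108.9
tin 82 c [493.1 -32.2] sz [58.  56.7] ang 82.5 z med/max 65.0 70.3
capscene 89 c [493.7 -29.4] sz [29.3 34.2] ang 31.8 z med/max 163.0 165.7
[ 0.494439   -0.03080825  0.16279263]
shift [ 430.6 -335.   -49.9] rot [-0.001 -0.001 -0.846] | t 0.1 pos [ 249.4 -517.6  249.5] F [-0.4  0.4 -1. ] open 0.999 grip 0.0
```

Request:
play_rows(
  xyz=[
    [20, -15, -20],
    [55, -43, -40],
    [100, -78, -50],
    [150, -117, -50],
    [200, -156, -50],
    [250, -195, -50],
    [300, -233, -50],
    [350, -272, -50],
    [395, -307, -50],
    [431, -335, -50],
  ],
  rot=[
    [0, 0, -0.08],
    [0, 0, -0.17],
    [0, 0, -0.25],
    [0, 0, -0.34],
    [0, 0, -0.42],
    [0, 0, -0.51],
    [0, 0, -0.6],
    [0, 0, -0.68],
    [0, 0, -0.77],
    [0, 0, -0.846],
  ],
  grip=[1, 1, 1, 1, 1, 1, 1, 1, 1, 1],
)

```text
time_s: 1.35
eef_pos: [0.4929, -0.0267, 0.3001]
eef_rot: [-0.0, 0.796, 0.605, 0.0]
wrist_force: [0.9, -1.2, 0.5]
opening: 0.997
grasp_force: 0.0
```

```bash
python3 -c "
from m import *
plan(493,-28.5,137,74.2)"
```

```text
shift [ -1.7   0.6 163.1] rot [-0.    -0.     0.004] | t 1.4 pos [492.9 -26.7 300.1] F [ 0.9 -1.2  0.5] open 0.997 grip 0.0
```

Request:
play_rows(
  xyz=[
    [-1, 0, 15],
    [-2, 0, 35],
    [-2, 0, 60],
    [-2, 0, 85],
    [-2, 0, 110],
    [-2, 0, 130],
    [-2, 0, 145],
    [-2, 0, 155],
    [-2, 0, 161],
    [-2, 0, 163],
  ],
  rot=[
    [0, 0, 0],
    [0, 0, 0],
    [0, 0, 0],
    [0, 0, 0],
    [0, 0, 0],
    [0, 0, 0],
    [0, 0, 0],
    [0, 0, 0],
    [0, 0, 0],
    [0, 0, 0],
  ],
  grip=[1, 1, 1, 1, 1, 1, 1, 1, 1, 1],
)

```text
time_s: 2.6
eef_pos: [0.492, -0.0313, 0.1373]
eef_rot: [0.0, 0.798, 0.603, 0.0]
wrist_force: [0.7, 0.2, -0.2]
opening: 1.0
grasp_force: 0.0
```

Request:
play_rows(
  xyz=[
    [0, 0, 0],
    [0, 0, 0],
    [0, 0, 0],
    [0, 0, 0],
    [0, 0, 0],
    [0, 0, 0],
    [0, 0, 0],
    [0, 0, 0],
    [0, 0, 0],
    [0, 0, 0],
  ],
  rot=[
    [0, 0, 0],
    [0, 0, 0],
    [0, 0, 0],
    [0, 0, 0],
    [0, 0, 0],
    [0, 0, 0],
    [0, 0, 0],
    [0, 0, 0],
    [0, 0, 0],
    [0, 0, 0],
  ],
  grip=[0.8, 0.7, 0.6, 0.54, 0.48, 0.42, 0.36, 0.3, 0.3, 0.3],
)

```text
time_s: 3.85
eef_pos: [0.4922, -0.0312, 0.1376]
eef_rot: [0.0, 0.798, 0.603, 0.0]
wrist_force: [-0.7, 0.1, 5.2]
opening: 0.426
grasp_force: 59.9
```

Request:
play_rows(
  xyz=[
    [0, 0, -1],
    [0, 0, -3],
    [0, 0, -7],
    [0, 0, -14],
    [0, 0, -24],
    [0, 0, -36],
    [0, 0, -50],
    [0, 0, -60],
    [0, 0, -67],
    [0, 0, -70],
  ],
  rot=[
    [0, 0, 0],
    [0, 0, 0],
    [0, 0, 0],
    [0, 0, 0],
    [0, 0, 0],
    [0, 0, 0],
    [0, 0, 0],
    [0, 0, 0],
    [0, 0, 0],
    [0, 0, 0],
  ],
  grip=[0.3, 0.3, 0.3, 0.3, 0.3, 0.3, 0.3, 0.3, 0.3, 0.3],
)

```text
time_s: 5.1
eef_pos: [0.492, -0.0312, 0.2078]
eef_rot: [0.0, 0.798, 0.603, 0.0]
wrist_force: [0.2, 0.4, -1.3]
opening: 0.426
grasp_force: 59.9
```

```bash
python3 -c "
from m import *
plan(389.4,-347.8,130,74.2)
d=cam('scene');np.savez('s1.npz',**d);c=d['color'][110:260,170:320,::-1];cv2.imwrite('pics/s1.png',cv2.resize(c,None,fx=3.5,fy=3.5))"
```

```text
shift [-332.6  -12.5   77.8] rot [ 0.001  0.    -0.   ] | t 5.1 pos [492.  -31.2 207.8] F [ 0.2  0.4 -1.3] open 0.426 grip 59.9
```

View pics/s1.png

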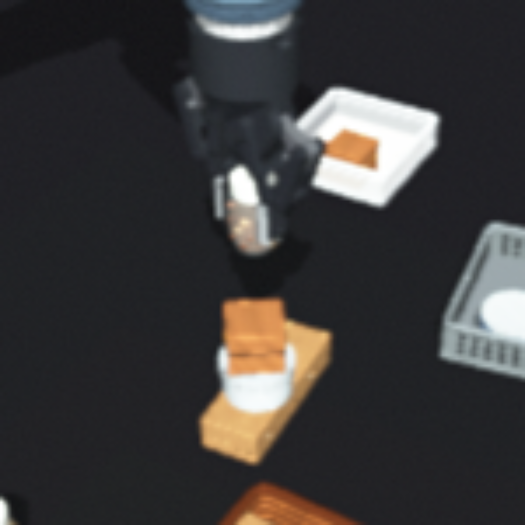

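Jar is held upright, stack below is undisturbed (ring box at crop (253,335) squarely on the tin). Move to above the gap.

Request:
play_rows(
  xyz=[
    [-10, 0, 0],
    [-40, -1, 0],
    [-80, -3, 0],
    [-125, -5, 5],
    [-170, -7, 15],
    [-215, -9, 25],
    [-260, -10, 35],
    [-300, -12, 45],
    [-325, -13, 53],
    [-333, -13, 58],
  ],
  rot=[
    [0, 0, 0],
    [0, 0, 0],
    [0, 0, 0],
    [0, 0, 0],
    [0, 0, 0],
    [0, 0, 0],
    [0, 0, 0],
    [0, 0, 0],
    [0, 0, 0],
    [0, 0, 0],
  ],
  grip=[0.3, 0.3, 0.3, 0.3, 0.3, 0.3, 0.3, 0.3, 0.3, 0.3],
)

```text
time_s: 6.4
eef_pos: [0.3874, -0.3492, 0.1483]
eef_rot: [-0.001, 0.798, 0.602, -0.0]
wrist_force: [0.5, -0.3, -0.7]
opening: 0.424
grasp_force: 60.0
```

Request:
play_rows(
  xyz=[
    [0, 0, 5],
    [0, 0, 12],
    [0, 0, 19],
    [0, 0, 25],
    [0, 0, 30],
    [0, 0, 34],
    [0, 0, 35],
    [0, 0, 35],
    [0, 0, 35],
    [0, 0, 35],
  ],
  rot=[
    [0, 0, 0],
    [0, 0, 0],
    [0, 0, 0],
    [0, 0, 0],
    [0, 0, 0],
    [0, 0, 0],
    [0, 0, 0],
    [0, 0, 0],
    [0, 0, 0],
    [0, 0, 0],
  ],
  grip=[0.3, 0.3, 0.3, 0.3, 0.3, 0.3, 0.3, 0.3, 0.3, 0.3],
)

```text
time_s: 7.65
eef_pos: [0.3887, -0.3481, 0.1145]
eef_rot: [0.0, 0.798, 0.603, 0.0]
wrist_force: [-0.7, -0.2, -1.2]
opening: 0.425
grasp_force: 60.0
```

```bash
python3 -c "
from m import *
plan(389.4,-347.8,110,74.2)
d=cam('scene');np.savez('s2.npz',**d);c=d['color'][210:330,70:220,::-1];cv2.imwrite('pics/s2.png',cv2.resize(c,None,fx=5,fy=5,interpolation=cv2.INTER_CUBIC))
R=d['extrinsics'];K=d['camera_matrix']
for n,p in(('gapc',(.3902,-.344,.034)),('jara',(.4002,-.3095,.064)),('jarb',(.3802,-.3786,.064))):
    q=R[:3,:3].T@(np.array(p)-R[:3,3]);q=K@q/q[2];print(n,q[:2],(q[0]-70)*5,(q[1]-210)*5)"
```

```text
shift [0.5 0.6 4.5] rot [ 0.  0. -0.] | t 7.7 pos [ 388.7 -348.1  114.5] F [-0.7 -0.2 -1.2] open 0.425 grip 60.0
gapc [138.88731309 280.34932427] 344.4365654482034 351.7466213663914
jara [149.6641874  264.17104844] 398.32093700271656 270.85524219365254
jarb [122.53906757 280.81595585] 262.6953378730757 354.0797792726741
```

View pics/s2.png

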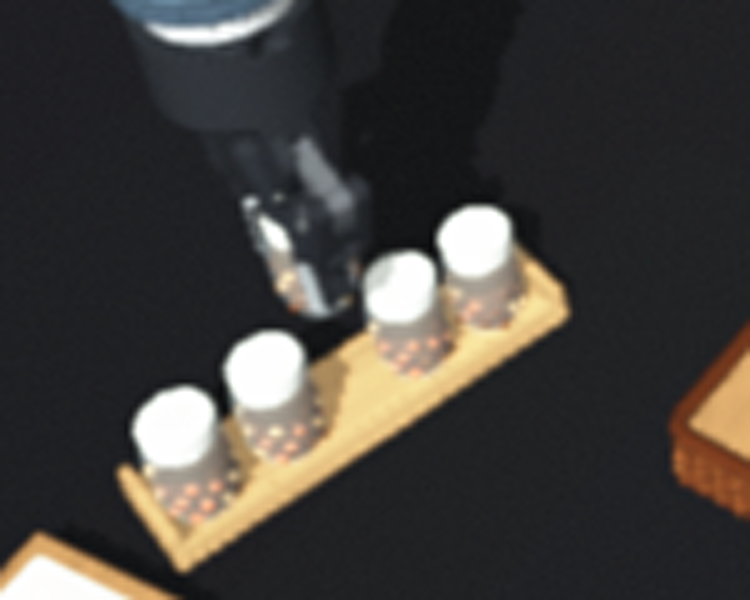

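Held jar's foot at about crop (315,312), gap between jars A cap (402,280) and B cap (267,363). Check the in-hand foot position against its expected projection.

```bash
python3 -c "
from m import *
d=dict(np.load('s2.npz'));R=d['extrinsics'];K=d['camera_matrix']
def pr(p):
    q=R[:3,:3].T@(np.array(p)/1000-R[:3,3]);q=K@q/q[2];return q[:2]
a=np.linspace(0,2*np.pi,24)
c=cv2.resize(d['color'][230:290,110:170,::-1],None,fx=10,fy=10,interpolation=cv2.INTER_CUBIC)
for k,(off,col) in enumerate(((3.9,(0,255,0)),(0,(0,0,255)))):
  x,y=388.7+off*.272,-348.1+off*.962
  for z,r in((81,14.5),(95,19)):
    q=np.array([(pr((x+r*np.cos(t),y+r*np.sin(t),z))-[110,230]+[1,1.4])*10 for t in a]).astype(int)
    cv2.polylines(c,[q],True,col,1)
cv2.imwrite('pics/s2b.png',c)"
```

```text
(no output)
```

View pics/s2b.png

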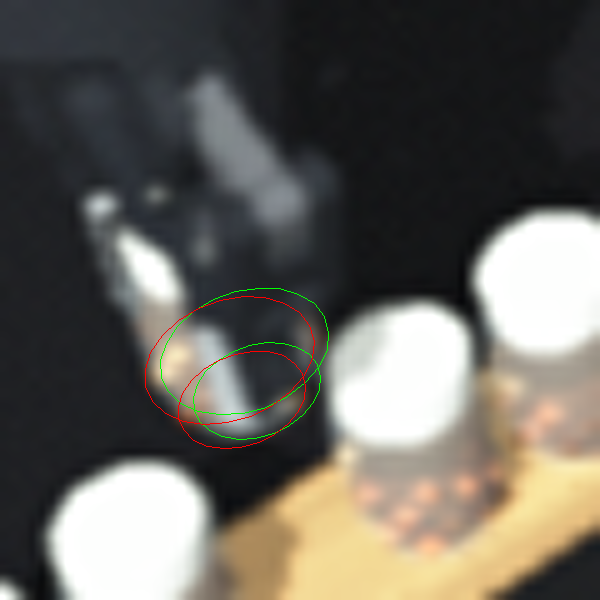

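Request:
play_rows(
  xyz=[
    [1, 0.5, 2],
    [1.5, 0.5, 5],
    [1.5, 0.5, 10],
    [1.5, 0.5, 16],
    [1.5, 0.5, 22],
    [1.5, 0.5, 28],
    [1.5, 0.5, 34],
    [1.5, 0.5, 39],
    [1.5, 0.5, 42],
    [1.5, 0.5, 44],
  ],
  rot=[
    [0, 0, 0],
    [0, 0, 0],
    [0, 0, 0],
    [0, 0, 0],
    [0, 0, 0],
    [0, 0, 0],
    [0, 0, 0],
    [0, 0, 0],
    [0, 0, 0],
    [0, 0, 0],
  ],
  grip=[0.3, 0.3, 0.3, 0.3, 0.3, 0.3, 0.3, 0.3, 0.3, 0.3],
)

```text
time_s: 8.95
eef_pos: [0.3896, -0.3468, 0.0701]
eef_rot: [-0.0, 0.798, 0.603, -0.0]
wrist_force: [-0.1, -1.0, -0.1]
opening: 0.418
grasp_force: 60.0
```

```bash
python3 -c "
from m import *
plan(389.4,-347.8,37.5,74.2)
d=cam('scene');np.savez('s3.npz',**d);c=d['color'][210:330,70:220,::-1];cv2.imwrite('pics/s3.png',cv2.resize(c,None,fx=5,fy=5,interpolation=cv2.INTER_CUBIC))"
```

```text
shift [-1.1  0.1 32.6] rot [-0.  0. -0.] | t 8.9 pos [ 389.6 -346.8   70.1] F [-0.1 -1.  -0.1] open 0.418 grip 60.0
```

View pics/s3.png

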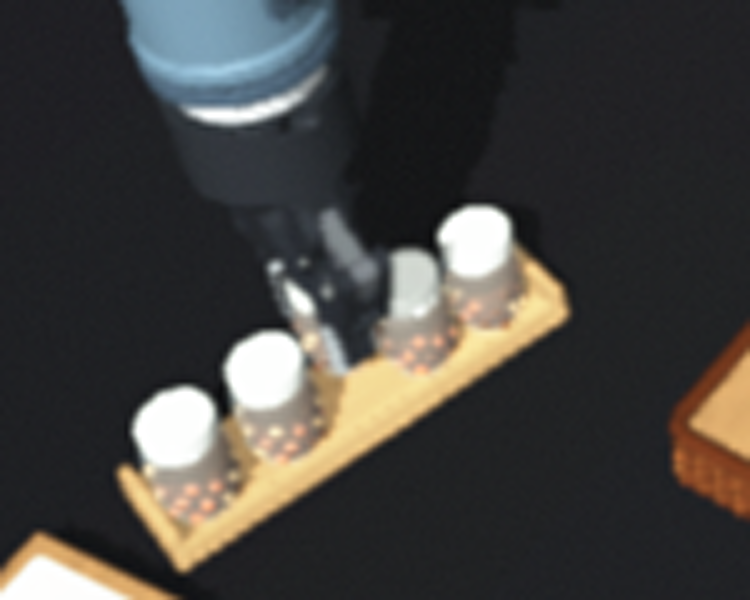

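No contact, neighbours (caps (267,363), (410,285)) still stand; continue down.

Request:
play_rows(
  xyz=[
    [0, 0, 2],
    [0, 0, 4],
    [0, 0, 6],
    [0, 0, 8],
    [0, 0, 10],
    [0, 0, 12],
    [0, 0, 14],
    [0, 0, 16],
    [0, 0, 18],
    [0, 0, 20],
  ],
  rot=[
    [0, 0, 0],
    [0, 0, 0],
    [0, 0, 0],
    [0, 0, 0],
    [0, 0, 0],
    [0, 0, 0],
    [0, 0, 0],
    [0, 0, 0],
    [0, 0, 0],
    [0, 0, 0],
  ],
  grip=[0.3, 0.3, 0.3, 0.3, 0.3, 0.3, 0.3, 0.3, 0.3, 0.3],
)

```text
time_s: 10.25
eef_pos: [0.3896, -0.3467, 0.0501]
eef_rot: [-0.0, 0.798, 0.603, -0.0]
wrist_force: [-0.7, 0.7, -0.7]
opening: 0.43
grasp_force: 60.0
```

Request:
play_rows(
  xyz=[
    [0, 0, 1],
    [0, 0, 2],
    [0, 0, 3.5],
    [0, 0, 5],
    [0, 0, 6],
    [0, 0, 7],
    [0, 0, 8],
    [0, 0, 9],
    [0, 0, 9],
    [0, 0, 9],
  ],
  rot=[
    [0, 0, 0],
    [0, 0, 0],
    [0, 0, 0],
    [0, 0, 0],
    [0, 0, 0],
    [0, 0, 0],
    [0, 0, 0],
    [0, 0, 0],
    [0, 0, 0],
    [0, 0, 0],
  ],
  grip=[0.3, 0.3, 0.3, 0.3, 0.3, 0.3, 0.3, 0.3, 0.3, 0.3],
)

```text
time_s: 11.5
eef_pos: [0.3896, -0.3467, 0.0413]
eef_rot: [0.0, 0.798, 0.603, 0.0]
wrist_force: [-0.0, 0.1, -1.4]
opening: 0.426
grasp_force: 60.0
```

Request:
play_rows(
  xyz=[
    [0, 0, 0.5],
    [0, 0, 1],
    [0, 0, 1.5],
    [0, 0, 2],
    [0, 0, 2.5],
    [0, 0, 3],
    [0, 0, 3.5],
    [0, 0, 3.5],
    [0, 0, 3.5],
    [0, 0, 3.5],
  ],
  rot=[
    [0, 0, 0],
    [0, 0, 0],
    [0, 0, 0],
    [0, 0, 0],
    [0, 0, 0],
    [0, 0, 0],
    [0, 0, 0],
    [0, 0, 0],
    [0, 0, 0],
    [0, 0, 0],
  ],
  grip=[0.3, 0.3, 0.3, 0.3, 0.3, 0.3, 0.3, 0.3, 0.3, 0.3],
)

```text
time_s: 12.75
eef_pos: [0.3896, -0.3467, 0.0378]
eef_rot: [-0.0, 0.798, 0.603, -0.0]
wrist_force: [0.0, 0.1, -0.8]
opening: 0.425
grasp_force: 60.0
```

```bash
python3 -c "
from m import *
plan(389.4,-347.8,37.5,74.2)
d=cam('scene');np.savez('s4.npz',**d);c=d['color'][210:330,70:220,::-1];cv2.imwrite('pics/s4.png',cv2.resize(c,None,fx=5,fy=5,interpolation=cv2.INTER_CUBIC))"
```

```text
shift [-1.1  0.2  0.3] rot [-0. -0. -0.] | t 12.8 pos [ 389.6 -346.7   37.8] F [ 0.   0.1 -0.8] open 0.425 grip 60.0
```

View pics/s4.png

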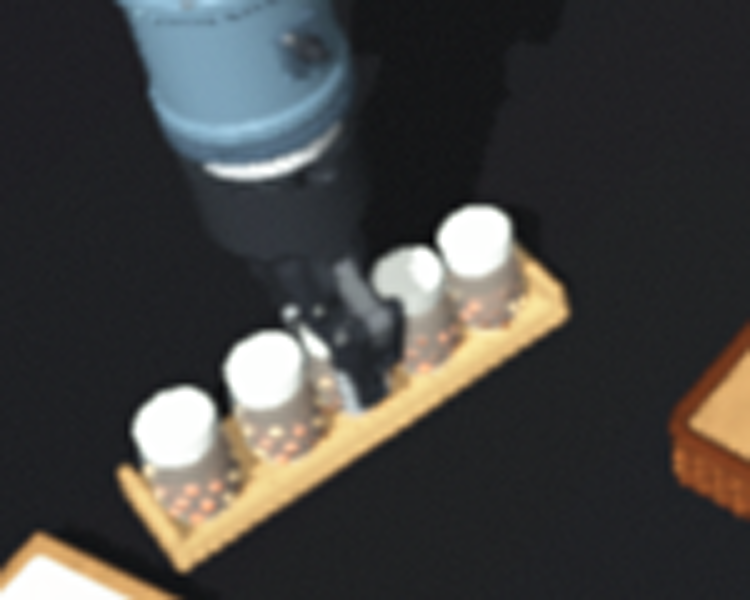

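Jar A moved a bit towards its neighbour (cap now (410,275)), all standing. Lower gently to contact.

Request:
play_rows(
  xyz=[
    [0, 0, 0.3],
    [0, 0, 0.6],
    [0, 0, 0.8],
    [0, 0, 0.8],
    [0, 0, 0.8],
    [0, 0, 0.8],
    [0, 0, 0.8],
    [0, 0, 0.8],
    [0, 0, 0.8],
    [0, 0, 0.8],
  ],
  rot=[
    [0, 0, 0],
    [0, 0, 0],
    [0, 0, 0],
    [0, 0, 0],
    [0, 0, 0],
    [0, 0, 0],
    [0, 0, 0],
    [0, 0, 0],
    [0, 0, 0],
    [0, 0, 0],
  ],
  grip=[0.3, 0.3, 0.3, 0.3, 0.3, 0.3, 0.3, 0.3, 0.3, 0.3],
)

```text
time_s: 14.05
eef_pos: [0.3897, -0.347, 0.0376]
eef_rot: [0.0, 0.798, 0.603, -0.0]
wrist_force: [-2.0, 2.5, 5.4]
opening: 0.428
grasp_force: 60.8
```

Request:
play_rows(
  xyz=[
    [0, 0, 0.4],
    [0, 0, 0.2],
    [0, 0, 0],
    [0, 0, 0],
    [0, 0, 0],
    [0, 0, 0],
    [0, 0, 0],
    [0, 0, 0],
    [0, 0, 0],
    [0, 0, 0],
  ],
  rot=[
    [0, 0, 0],
    [0, 0, 0],
    [0, 0, 0],
    [0, 0, 0],
    [0, 0, 0],
    [0, 0, 0],
    [0, 0, 0],
    [0, 0, 0],
    [0, 0, 0],
    [0, 0, 0],
  ],
  grip=[0.42, 0.44, 0.46, 0.49, 0.52, 0.56, 0.6, 0.65, 0.7, 0.75],
)

```text
time_s: 15.3
eef_pos: [0.3896, -0.3467, 0.037]
eef_rot: [-0.0, 0.798, 0.603, 0.0]
wrist_force: [0.4, -0.1, 0.2]
opening: 0.752
grasp_force: 0.0
```

Request:
play_rows(
  xyz=[
    [0, 0, -3],
    [0, 0, -8],
    [0, 0, -15],
    [0, 0, -25],
    [0, 0, -38],
    [0, 0, -55],
    [0, 0, -75],
    [0, 0, -100],
    [0, 0, -130],
    [0, 0, -160],
  ],
  rot=[
    [0, 0, 0],
    [0, 0, 0],
    [0, 0, 0],
    [0, 0, 0],
    [0, 0, 0],
    [0, 0, 0],
    [0, 0, 0],
    [0, 0, 0],
    [0, 0, 0],
    [0, 0, 0],
  ],
  grip=[0.75, 0.75, 0.75, 0.75, 0.75, 0.75, 0.75, 0.8, 0.9, 1],
)

```text
time_s: 16.55
eef_pos: [0.3895, -0.3467, 0.1991]
eef_rot: [0.0, 0.798, 0.603, -0.0]
wrist_force: [0.6, 0.0, -0.1]
opening: 1.001
grasp_force: 0.0
```

```bash
python3 -c "
from m import *
plan(450,-31.5,250,74.2)
d=cam('scene');c=d['color'][190:330,70:240,::-1];cv2.imwrite('pics/s5.png',cv2.resize(c,None,fx=4,fy=4,interpolation=cv2.INTER_CUBIC))
d=cam('top');np.savez('t5.npz',**d);P=pts(d);Z=P[:,:,2]*1000;B=box(235,310,175,220)&(d['depth']>0)
rect(P,B&(Z>98)&(Z<112),'ring');rect(P,B&(Z>56)&(Z<72),'tin')"
```

```text
shift [319.7 -27.7 -51.1] rot [ 0.001  0.001 -0.   ] | t 16.6 pos [ 389.5 -346.7  199.1] F [ 0.6  0.  -0.1] open 1.001 grip 0.0
ring 352 c [492.9 -31.7] sz [45.9 45.7] ang 34.7 z med/max 104.5 109.6
tin 81 c [493.4 -31.9] sz [55.9 58.8] ang 74.1 z med/max 64.6 68.4
```

View pics/s5.png

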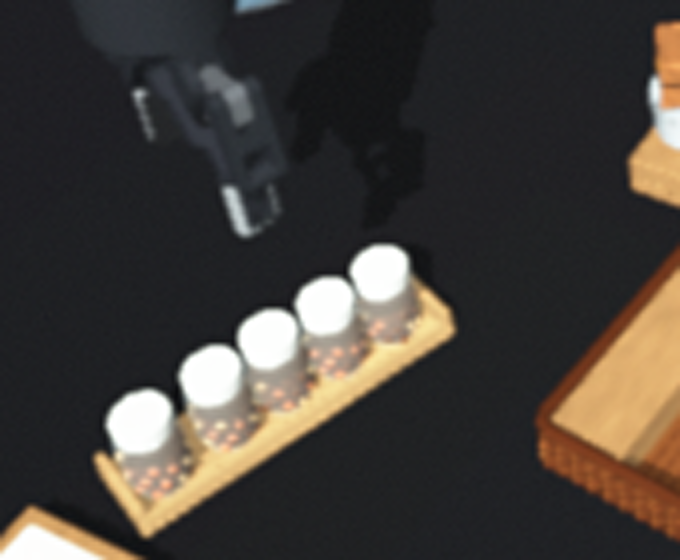

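Five jars upright in a row, evenly packed, jar in its place; done well. Next the ring box (yaw 34.7°).

```bash
python3 -c "
from m import *
plan(492.9,-31.7,170,124.7)"
```

```text
shift [332.9  11.5  30.3] rot [ 0.004  0.007 -0.881] | t 16.6 pos [ 391.  -348.6  201.8] F [ 0.5 -1.1  0.3] open 0.999 grip 0.0
```

Request:
play_rows(
  xyz=[
    [15, 1, 0],
    [50, 2, 0],
    [90, 4, 0],
    [132, 6, 0],
    [175, 7, 0],
    [220, 9, 0],
    [260, 10, 5],
    [295, 12, 12],
    [320, 13, 20],
    [331, 13.5, 27],
  ],
  rot=[
    [0, 0, -0.05],
    [0, 0, -0.14],
    [0, 0, -0.24],
    [0, 0, -0.34],
    [0, 0, -0.44],
    [0, 0, -0.54],
    [0, 0, -0.64],
    [0, 0, -0.74],
    [0, 0, -0.82],
    [0, 0, -0.881],
  ],
  grip=[1, 1, 1, 1, 1, 1, 1, 1, 1, 1],
)

```text
time_s: 17.9
eef_pos: [0.4915, -0.0292, 0.1683]
eef_rot: [-0.002, 0.462, 0.887, -0.0]
wrist_force: [0.2, -0.5, 0.7]
opening: 0.994
grasp_force: 0.0
```

Request:
play_rows(
  xyz=[
    [0, 0, 0],
    [0, 0, 0],
    [0, 0, 0],
    [0, 0, 5],
    [0, 0, 12],
    [0, 0, 20],
    [0, 0, 28],
    [0, 0, 35],
    [0, 0, 39],
    [0, 0, 40],
  ],
  rot=[
    [0, 0, 0],
    [0, 0, 0],
    [0, 0, 0],
    [0, 0, 0],
    [0, 0, 0],
    [0, 0, 0],
    [0, 0, 0],
    [0, 0, 0],
    [0, 0, 0],
    [0, 0, 0],
  ],
  grip=[1, 1, 1, 1, 1, 1, 1, 1, 1, 1],
)

```text
time_s: 19.15
eef_pos: [0.4926, -0.0319, 0.1297]
eef_rot: [-0.0, 0.464, 0.886, -0.0]
wrist_force: [0.6, -0.1, -0.6]
opening: 0.996
grasp_force: 0.0
```

```bash
python3 -c "
from m import *
plan(492.9,-31.7,91,124.7)"
```

```text
shift [-0.   0.3 38.7] rot [-0.    -0.    -0.001] | t 19.1 pos [492.6 -31.9 129.7] F [ 0.6 -0.1 -0.6] open 0.996 grip 0.0
```

Request:
play_rows(
  xyz=[
    [0, 0, 3],
    [0, 0, 8],
    [0, 0, 15],
    [0, 0, 22],
    [0, 0, 29],
    [0, 0, 34],
    [0, 0, 37],
    [0, 0, 39],
    [0, 0, 39],
    [0, 0, 39],
  ],
  rot=[
    [0, 0, 0],
    [0, 0, 0],
    [0, 0, 0],
    [0, 0, 0],
    [0, 0, 0],
    [0, 0, 0],
    [0, 0, 0],
    [0, 0, 0],
    [0, 0, 0],
    [0, 0, 0],
  ],
  grip=[1, 1, 1, 1, 1, 1, 1, 1, 1, 1],
)

```text
time_s: 20.4
eef_pos: [0.4929, -0.032, 0.0912]
eef_rot: [0.0, 0.464, 0.886, 0.0]
wrist_force: [0.6, -0.8, -0.2]
opening: 1.002
grasp_force: 0.0
```

Request:
play_rows(
  xyz=[
    [0, 0, 0],
    [0, 0, 0],
    [0, 0, 0],
    [0, 0, 0],
    [0, 0, 0],
    [0, 0, 0],
    [0, 0, 0],
    [0, 0, 0],
    [0, 0, 0],
    [0, 0, 0],
  ],
  rot=[
    [0, 0, 0],
    [0, 0, 0],
    [0, 0, 0],
    [0, 0, 0],
    [0, 0, 0],
    [0, 0, 0],
    [0, 0, 0],
    [0, 0, 0],
    [0, 0, 0],
    [0, 0, 0],
  ],
  grip=[0.85, 0.75, 0.68, 0.64, 0.6, 0.56, 0.52, 0.48, 0.44, 0.4],
)

```text
time_s: 21.65
eef_pos: [0.493, -0.032, 0.0912]
eef_rot: [0.0, 0.464, 0.886, 0.0]
wrist_force: [0.8, -1.4, 5.2]
opening: 0.53
grasp_force: 61.1
```

Request:
play_rows(
  xyz=[
    [0, 0, -1],
    [0, 0, -3],
    [0, 0, -7],
    [0, 0, -14],
    [0, 0, -24],
    [0, 0, -36],
    [0, 0, -50],
    [0, 0, -60],
    [0, 0, -67],
    [0, 0, -70],
  ],
  rot=[
    [0, 0, 0],
    [0, 0, 0],
    [0, 0, 0],
    [0, 0, 0],
    [0, 0, 0],
    [0, 0, 0],
    [0, 0, 0],
    [0, 0, 0],
    [0, 0, 0],
    [0, 0, 0],
  ],
  grip=[0.4, 0.4, 0.4, 0.4, 0.4, 0.4, 0.4, 0.4, 0.4, 0.4],
)

```text
time_s: 22.9
eef_pos: [0.4929, -0.032, 0.1615]
eef_rot: [0.0, 0.464, 0.886, 0.0]
wrist_force: [-0.5, -0.2, -0.9]
opening: 0.53
grasp_force: 61.2
```

```bash
python3 -c "
from m import *
plan(382,377,120,90.2)
measure(dict(np.load('t5.npz')))"
```

```text
shift [399.4 141.4  41.4] rot [0.    0.    0.601] | t 22.9 pos [492.9 -32.  161.5] F [-0.5 -0.2 -0.9] open 0.53 grip 61.2
grey 922 c [642.5 196.4] sz [127.5 161.1] ang 8.9 z med/max 39.0 45.5
tray 750 c [382. 352.] sz [125.2 134.6] ang 0.2 z med/max 38.9 47.9
cane 1066 c [ 634.7 -214.6] sz [182.3 173.9] ang 88.4 z med/max 39.1 45.5
rack 392 c [ 392.8 -339. ] sz [200.   52.1] ang 73.8 z med/max 13.6 27.6
jar1 800 c [ 377.5 -332.9] sz [119.5 157.6] ang 32.6 z med/max 290.2 525.2
jar2 634 c [ 395.7 -323.6] sz [147.8  36.9] ang 73.5 z med/max 64.1 70.2
ringmate 276 c [392.9 314. ] sz [42.5 42.1] ang 89.1 z med/max 44.4 50.0
tinmate 420 c [642.5 150.5] sz [62.8 59.2] ang 84.6 z med/max 37.8 43.3
bracmate 955 c [ 583.6 -225. ] sz [ 56.4 145.9] ang 0.2 z med/max 34.5 37.5
```

Request:
play_rows(
  xyz=[
    [10, 3, 0],
    [40, 13, 0],
    [85, 29, 0],
    [135, 47, 0],
    [190, 66, 0],
    [245, 86, 0],
    [300, 106, 0],
    [350, 124, 0],
    [385, 137, 0],
    [398, 141, 0],
  ],
  rot=[
    [0, 0, 0.02],
    [0, 0, 0.06],
    [0, 0, 0.13],
    [0, 0, 0.21],
    [0, 0, 0.29],
    [0, 0, 0.37],
    [0, 0, 0.45],
    [0, 0, 0.53],
    [0, 0, 0.58],
    [0, 0, 0.601],
  ],
  grip=[0.4, 0.4, 0.4, 0.4, 0.4, 0.4, 0.4, 0.4, 0.4, 0.4],
)

```text
time_s: 24.15
eef_pos: [0.3811, 0.3775, 0.1605]
eef_rot: [-0.0, 0.705, 0.709, -0.0]
wrist_force: [0.3, -1.2, -0.9]
opening: 0.532
grasp_force: 61.2
```

Request:
play_rows(
  xyz=[
    [0, 0, 0],
    [0, 0, 0],
    [0, 0, 5],
    [0, 0, 15],
    [0, 0, 28],
    [0, 0, 42],
    [0, 0, 54],
    [0, 0, 62],
    [0, 0, 66],
    [0, 0, 67],
  ],
  rot=[
    [0, 0, 0],
    [0, 0, 0],
    [0, 0, 0],
    [0, 0, 0],
    [0, 0, 0],
    [0, 0, 0],
    [0, 0, 0],
    [0, 0, 0],
    [0, 0, 0],
    [0, 0, 0],
  ],
  grip=[0.4, 0.4, 0.4, 0.4, 0.4, 0.4, 0.4, 0.4, 0.4, 0.4],
)

```text
time_s: 25.4
eef_pos: [0.3824, 0.3757, 0.0939]
eef_rot: [-0.0, 0.706, 0.709, -0.0]
wrist_force: [0.9, 0.0, -0.6]
opening: 0.528
grasp_force: 61.2
```

```bash
python3 -c "
from m import *
plan(382,376,31.2,90.2)
d=cam('scene');c=d['color'][110:190,220:320,::-1];cv2.imwrite('pics/s6.png',cv2.resize(c,None,fx=6,fy=6,interpolation=cv2.INTER_CUBIC))"
```

```text
shift [ 0.3 -0.4 62.7] rot [-0.     0.     0.001] | t 25.4 pos [382.4 375.7  93.9] F [ 0.9  0.  -0.6] open 0.528 grip 61.2
```

View pics/s6.png

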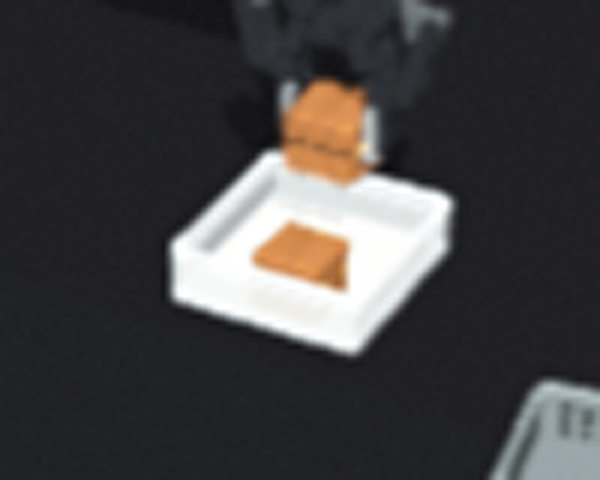

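Ring box level in hand at crop (325,130), over the free side of the tray. Lower.

Request:
play_rows(
  xyz=[
    [0, 0, 4],
    [0, 0, 11],
    [0, 0, 20],
    [0, 0, 29],
    [0, 0, 38],
    [0, 0, 46],
    [0, 0, 52],
    [0, 0, 57],
    [0, 0, 60],
    [0, 0, 61],
  ],
  rot=[
    [0, 0, 0],
    [0, 0, 0],
    [0, 0, 0],
    [0, 0, 0],
    [0, 0, 0],
    [0, 0, 0],
    [0, 0, 0],
    [0, 0, 0],
    [0, 0, 0],
    [0, 0, 0],
  ],
  grip=[0.4, 0.4, 0.4, 0.4, 0.4, 0.4, 0.4, 0.4, 0.4, 0.4],
)

```text
time_s: 26.7
eef_pos: [0.3824, 0.3756, 0.0329]
eef_rot: [-0.0, 0.706, 0.709, -0.0]
wrist_force: [0.4, -0.4, -1.6]
opening: 0.527
grasp_force: 61.2
```

Request:
play_rows(
  xyz=[
    [0, 0, 0.3],
    [0, 0, 0.6],
    [0, 0, 0.9],
    [0, 0, 1.2],
    [0, 0, 1.5],
    [0, 0, 1.8],
    [0, 0, 2],
    [0, 0, 2],
    [0, 0, 2],
    [0, 0, 2],
  ],
  rot=[
    [0, 0, 0],
    [0, 0, 0],
    [0, 0, 0],
    [0, 0, 0],
    [0, 0, 0],
    [0, 0, 0],
    [0, 0, 0],
    [0, 0, 0],
    [0, 0, 0],
    [0, 0, 0],
  ],
  grip=[0.4, 0.4, 0.4, 0.4, 0.4, 0.4, 0.4, 0.4, 0.4, 0.4],
)

```text
time_s: 27.95
eef_pos: [0.3824, 0.3756, 0.0312]
eef_rot: [0.0, 0.706, 0.709, -0.0]
wrist_force: [-1.3, -1.2, 5.2]
opening: 0.531
grasp_force: 61.8
```

Request:
play_rows(
  xyz=[
    [0, 0, 0],
    [0, 0, 0],
    [0, 0, 0],
    [0, 0, 0],
    [0, 0, 0],
    [0, 0, 0],
    [0, 0, 0],
    [0, 0, 0],
    [0, 0, 0],
    [0, 0, 0],
  ],
  rot=[
    [0, 0, 0],
    [0, 0, 0],
    [0, 0, 0],
    [0, 0, 0],
    [0, 0, 0],
    [0, 0, 0],
    [0, 0, 0],
    [0, 0, 0],
    [0, 0, 0],
    [0, 0, 0],
  ],
  grip=[0.52, 0.54, 0.56, 0.58, 0.61, 0.64, 0.67, 0.7, 0.7, 0.7],
)

```text
time_s: 29.2
eef_pos: [0.3824, 0.3756, 0.031]
eef_rot: [-0.0, 0.706, 0.709, 0.0]
wrist_force: [-0.4, -0.6, -0.6]
opening: 0.699
grasp_force: 0.0
```

Request:
play_rows(
  xyz=[
    [0, 0, -3],
    [0, 0, -8],
    [0, 0, -15],
    [0, 0, -25],
    [0, 0, -38],
    [0, 0, -55],
    [0, 0, -75],
    [0, 0, -95],
    [0, 0, -110],
    [0, 0, -120],
  ],
  rot=[
    [0, 0, 0],
    [0, 0, 0],
    [0, 0, 0],
    [0, 0, 0],
    [0, 0, 0],
    [0, 0, 0],
    [0, 0, 0],
    [0, 0, 0],
    [0, 0, 0],
    [0, 0, 0],
  ],
  grip=[0.7, 0.7, 0.7, 0.7, 0.7, 0.7, 0.8, 0.9, 1, 1],
)

```text
time_s: 30.45
eef_pos: [0.3826, 0.3758, 0.1524]
eef_rot: [0.0, 0.706, 0.709, 0.001]
wrist_force: [-0.2, -1.2, -0.9]
opening: 0.999
grasp_force: 0.0
```

```bash
python3 -c "
from m import *
d=cam('top');np.savez('t6.npz',**d);P=pts(d);Z=P[:,:,2]*1000;V=d['depth']>0;B=box(235,310,175,220)&V
m=B&(Z>56)&(Z<78);rect(P,m,'tin');print(P[m].mean(0))
rect(P,B&(Z>20)&(Z<38),'brac')
plan(493,-32,130,98.9)"
```

```text
tin 429 c [494.1 -32.5] sz [59.  56.3] ang 89.7 z med/max 64.2 68.9
[ 0.49409554 -0.03148765  0.06416566]
brac 613 c [493.2 -14.2] sz [ 49.9 140.1] ang 4.2 z med/max 30.8 36.1
shift [-408.6  108.2   22.9] rot [ 0.002 -0.001 -0.151] | t 30.5 pos [383.1 376.2 153.3] F [-0.1  0.7  0.8] open 0.999 grip 0.0
```

Request:
play_rows(
  xyz=[
    [-10, 3, 0],
    [-40, 10, 0],
    [-85, 22, 0],
    [-135, 36, 0],
    [-190, 51, 0],
    [-250, 68, 0],
    [-305, 82, 0],
    [-355, 96, 5],
    [-395, 107, 10],
    [-408, 110, 15],
  ],
  rot=[
    [0, 0, 0],
    [0, 0, -0.02],
    [0, 0, -0.04],
    [0, 0, -0.06],
    [0, 0, -0.08],
    [0, 0, -0.1],
    [0, 0, -0.12],
    [0, 0, -0.14],
    [0, 0, -0.15],
    [0, 0, -0.15],
  ],
  grip=[1, 1, 1, 1, 1, 1, 1, 1, 1, 1],
)

```text
time_s: 31.75
eef_pos: [0.4937, -0.0344, 0.1351]
eef_rot: [-0.0, 0.652, 0.758, -0.0]
wrist_force: [-0.4, -0.1, 0.1]
opening: 0.998
grasp_force: 0.0
```

Request:
play_rows(
  xyz=[
    [0, 0, 0],
    [0, 0, 0],
    [0, 0, 3],
    [0, 0, 10],
    [0, 0, 19],
    [0, 0, 28],
    [0, 0, 36],
    [0, 0, 43],
    [0, 0, 45],
    [0, 0, 45],
  ],
  rot=[
    [0, 0, 0],
    [0, 0, 0],
    [0, 0, 0],
    [0, 0, 0],
    [0, 0, 0],
    [0, 0, 0],
    [0, 0, 0],
    [0, 0, 0],
    [0, 0, 0],
    [0, 0, 0],
  ],
  grip=[1, 1, 1, 1, 1, 1, 1, 1, 1, 1],
)

```text
time_s: 33.0
eef_pos: [0.494, -0.032, 0.0909]
eef_rot: [-0.0, 0.651, 0.759, -0.0]
wrist_force: [0.3, -0.7, -0.2]
opening: 0.998
grasp_force: 0.0
```

```bash
python3 -c "
from m import *
plan(493.8,-32,51,98.8)"
```

```text
shift [-0.  -0.2 39.9] rot [-0. -0.  0.] | t 33.0 pos [494.  -32.   90.9] F [ 0.3 -0.7 -0.2] open 0.998 grip 0.0
```

Request:
play_rows(
  xyz=[
    [0, 0, 3],
    [0, 0, 8],
    [0, 0, 15],
    [0, 0, 22],
    [0, 0, 29],
    [0, 0, 35],
    [0, 0, 38],
    [0, 0, 40],
    [0, 0, 40],
    [0, 0, 40],
  ],
  rot=[
    [0, 0, 0],
    [0, 0, 0],
    [0, 0, 0],
    [0, 0, 0],
    [0, 0, 0],
    [0, 0, 0],
    [0, 0, 0],
    [0, 0, 0],
    [0, 0, 0],
    [0, 0, 0],
  ],
  grip=[1, 1, 1, 1, 1, 1, 1, 1, 1, 1],
)

```text
time_s: 34.25
eef_pos: [0.4942, -0.032, 0.0512]
eef_rot: [0.0, 0.651, 0.759, 0.0]
wrist_force: [-0.5, -0.2, -0.1]
opening: 1.002
grasp_force: 0.0
```

Request:
play_rows(
  xyz=[
    [0, 0, 0],
    [0, 0, 0],
    [0, 0, 0],
    [0, 0, 0],
    [0, 0, 0],
    [0, 0, 0],
    [0, 0, 0],
    [0, 0, 0],
    [0, 0, 0],
    [0, 0, 0],
  ],
  rot=[
    [0, 0, 0],
    [0, 0, 0],
    [0, 0, 0],
    [0, 0, 0],
    [0, 0, 0],
    [0, 0, 0],
    [0, 0, 0],
    [0, 0, 0],
    [0, 0, 0],
    [0, 0, 0],
  ],
  grip=[0.93, 0.87, 0.83, 0.79, 0.76, 0.73, 0.7, 0.66, 0.62, 0.58],
)

```text
time_s: 35.5
eef_pos: [0.4942, -0.032, 0.0515]
eef_rot: [0.0, 0.651, 0.759, 0.0]
wrist_force: [-1.8, 1.5, 5.8]
opening: 0.683
grasp_force: 64.1
```

Request:
play_rows(
  xyz=[
    [0, 0, -1],
    [0, 0, -3],
    [0, 0, -7],
    [0, 0, -14],
    [0, 0, -24],
    [0, 0, -36],
    [0, 0, -50],
    [0, 0, -62],
    [0, 0, -72],
    [0, 0, -75],
  ],
  rot=[
    [0, 0, 0],
    [0, 0, 0],
    [0, 0, 0],
    [0, 0, 0],
    [0, 0, 0],
    [0, 0, 0],
    [0, 0, 0],
    [0, 0, 0],
    [0, 0, 0],
    [0, 0, 0],
  ],
  grip=[0.58, 0.58, 0.58, 0.58, 0.58, 0.58, 0.58, 0.58, 0.58, 0.58],
)

```text
time_s: 36.75
eef_pos: [0.4944, -0.032, 0.1269]
eef_rot: [0.001, 0.651, 0.759, 0.0]
wrist_force: [0.4, 1.2, -0.9]
opening: 0.682
grasp_force: 64.2
```

```bash
python3 -c "
from m import *
plan(637.7,226,125,98.8)
d=dict(np.load('t6.npz'));P=pts(d);Z=P[:,:,2]*1000;V=d['depth']>0
rect(P,box(98,168,208,270)&V&(Z>38.5)&(Z<48)&(cv2.cvtColor(d['color'],cv2.COLOR_RGB2HSV)[:,:,1]>90),'ringboxes')
d=cam('scene');c=d['color'][110:250,190:390,::-1];cv2.imwrite('pics/s7.png',cv2.resize(c,None,fx=4,fy=4,interpolation=cv2.INTER_CUBIC))"
```

```text
shift [233.  181.2   2. ] rot [0.001 0.001 0.   ] | t 36.8 pos [494.4 -32.  126.9] F [ 0.4  1.2 -0.9] open 0.682 grip 64.2
ringboxes 546 c [387.3 343.4] sz [ 46.3 107.6] ang 9.6 z med/max 44.5 48.0
```

View pics/s7.png

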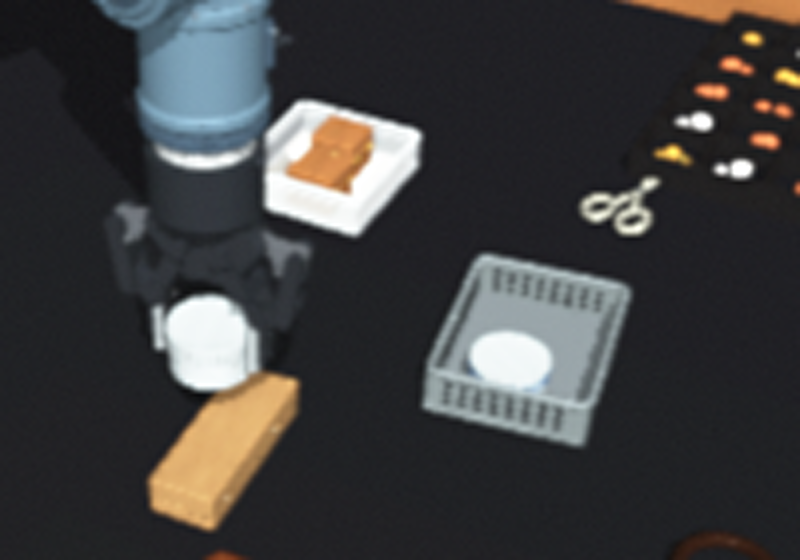

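Tin held level, ring boxes side by side in the tray (crop (340,155)), bracelet box undisturbed. Carry tin to the grey basket.

Request:
play_rows(
  xyz=[
    [6, 5, 0],
    [22, 17, 0],
    [48, 37, 0],
    [80, 62, 0],
    [115, 89, 0],
    [150, 117, 0],
    [183, 142, 0],
    [210, 163, 0],
    [228, 177, 0],
    [233, 181, 0],
  ],
  rot=[
    [0, 0, 0],
    [0, 0, 0],
    [0, 0, 0],
    [0, 0, 0],
    [0, 0, 0],
    [0, 0, 0],
    [0, 0, 0],
    [0, 0, 0],
    [0, 0, 0],
    [0, 0, 0],
  ],
  grip=[0.58, 0.58, 0.58, 0.58, 0.58, 0.58, 0.58, 0.58, 0.58, 0.58],
)

```text
time_s: 38.05
eef_pos: [0.6368, 0.2277, 0.1248]
eef_rot: [-0.001, 0.65, 0.76, -0.0]
wrist_force: [-0.6, -0.4, -0.6]
opening: 0.689
grasp_force: 64.3
```

Request:
play_rows(
  xyz=[
    [0, 0, 0],
    [0, 0, 0],
    [0, 0, 2],
    [0, 0, 7],
    [0, 0, 14],
    [0, 0, 22],
    [0, 0, 30],
    [0, 0, 36],
    [0, 0, 40],
    [0, 0, 40],
  ],
  rot=[
    [0, 0, 0],
    [0, 0, 0],
    [0, 0, 0],
    [0, 0, 0],
    [0, 0, 0],
    [0, 0, 0],
    [0, 0, 0],
    [0, 0, 0],
    [0, 0, 0],
    [0, 0, 0],
  ],
  grip=[0.58, 0.58, 0.58, 0.58, 0.58, 0.58, 0.58, 0.58, 0.58, 0.58],
)

```text
time_s: 39.3
eef_pos: [0.6369, 0.2261, 0.0856]
eef_rot: [-0.0, 0.651, 0.759, -0.0]
wrist_force: [0.3, -0.0, -1.4]
opening: 0.688
grasp_force: 64.3
```

```bash
python3 -c "
from m import *
plan(637.7,226,25.4,98.8)
d=cam('scene');c=d['color'][150:250,270:390,::-1];cv2.imwrite('pics/s8.png',cv2.resize(c,None,fx=5,fy=5,interpolation=cv2.INTER_CUBIC))"
```

```text
shift [-0.2  0.8 60.2] rot [-0.001 -0.     0.   ] | t 39.3 pos [636.9 226.1  85.6] F [ 0.3 -0.  -1.4] open 0.688 grip 64.3
```

View pics/s8.png

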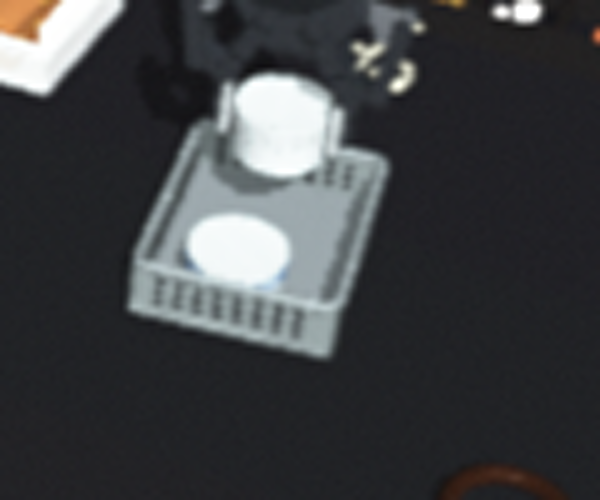

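Tin level above the free end of the basket (crop (282,125)), centred between the walls. Lower.

Request:
play_rows(
  xyz=[
    [0, 0.5, 4],
    [0, 0.8, 11],
    [0, 0.8, 20],
    [0, 0.8, 29],
    [0, 0.8, 38],
    [0, 0.8, 45],
    [0, 0.8, 51],
    [0, 0.8, 55],
    [0, 0.8, 57],
    [0, 0.8, 58],
  ],
  rot=[
    [0, 0, 0],
    [0, 0, 0],
    [0, 0, 0],
    [0, 0, 0],
    [0, 0, 0],
    [0, 0, 0],
    [0, 0, 0],
    [0, 0, 0],
    [0, 0, 0],
    [0, 0, 0],
  ],
  grip=[0.58, 0.58, 0.58, 0.58, 0.58, 0.58, 0.58, 0.58, 0.58, 0.58],
)

```text
time_s: 40.6
eef_pos: [0.638, 0.2262, 0.0281]
eef_rot: [0.0, 0.651, 0.759, 0.0]
wrist_force: [-0.4, -0.1, -1.4]
opening: 0.692
grasp_force: 64.3
```

Request:
play_rows(
  xyz=[
    [0, 0, 0.3],
    [0, 0, 0.6],
    [0, 0, 0.9],
    [0, 0, 1.2],
    [0, 0, 1.5],
    [0, 0, 1.8],
    [0, 0, 2.1],
    [0, 0, 2.4],
    [0, 0, 2.4],
    [0, 0, 2.4],
  ],
  rot=[
    [0, 0, 0],
    [0, 0, 0],
    [0, 0, 0],
    [0, 0, 0],
    [0, 0, 0],
    [0, 0, 0],
    [0, 0, 0],
    [0, 0, 0],
    [0, 0, 0],
    [0, 0, 0],
  ],
  grip=[0.58, 0.58, 0.58, 0.58, 0.58, 0.58, 0.58, 0.58, 0.58, 0.58],
)

```text
time_s: 41.85
eef_pos: [0.6379, 0.2262, 0.0256]
eef_rot: [-0.0, 0.651, 0.759, 0.0]
wrist_force: [-0.8, 0.4, -0.8]
opening: 0.684
grasp_force: 64.3
```

Request:
play_rows(
  xyz=[
    [0, 0, 0.2],
    [0, 0, 0.4],
    [0, 0, 0.6],
    [0, 0, 0.8],
    [0, 0, 0.8],
    [0, 0, 0.8],
    [0, 0, 0.8],
    [0, 0, 0.8],
    [0, 0, 0.8],
    [0, 0, 0.8],
  ],
  rot=[
    [0, 0, 0],
    [0, 0, 0],
    [0, 0, 0],
    [0, 0, 0],
    [0, 0, 0],
    [0, 0, 0],
    [0, 0, 0],
    [0, 0, 0],
    [0, 0, 0],
    [0, 0, 0],
  ],
  grip=[0.58, 0.58, 0.58, 0.58, 0.58, 0.58, 0.58, 0.58, 0.58, 0.58],
)

```text
time_s: 43.1
eef_pos: [0.6379, 0.2262, 0.0255]
eef_rot: [0.0, 0.651, 0.759, -0.0]
wrist_force: [-2.7, -1.1, 6.1]
opening: 0.688
grasp_force: 64.6
```

Request:
play_rows(
  xyz=[
    [0, 0, 0],
    [0, 0, 0],
    [0, 0, 0],
    [0, 0, 0],
    [0, 0, 0],
    [0, 0, 0],
    [0, 0, 0],
    [0, 0, 0],
    [0, 0, 0],
    [0, 0, 0],
  ],
  rot=[
    [0, 0, 0],
    [0, 0, 0],
    [0, 0, 0],
    [0, 0, 0],
    [0, 0, 0],
    [0, 0, 0],
    [0, 0, 0],
    [0, 0, 0],
    [0, 0, 0],
    [0, 0, 0],
  ],
  grip=[0.67, 0.69, 0.71, 0.73, 0.75, 0.77, 0.79, 0.81, 0.82, 0.82],
)

```text
time_s: 44.35
eef_pos: [0.6379, 0.2262, 0.0248]
eef_rot: [0.0, 0.651, 0.759, 0.0]
wrist_force: [0.0, 0.1, 0.1]
opening: 0.818
grasp_force: 0.0
```

Request:
play_rows(
  xyz=[
    [0, 0, -3],
    [0, 0, -8],
    [0, 0, -15],
    [0, 0, -25],
    [0, 0, -38],
    [0, 0, -52],
    [0, 0, -66],
    [0, 0, -80],
    [0, 0, -92],
    [0, 0, -100],
  ],
  rot=[
    [0, 0, 0],
    [0, 0, 0],
    [0, 0, 0],
    [0, 0, 0],
    [0, 0, 0],
    [0, 0, 0],
    [0, 0, 0],
    [0, 0, 0],
    [0, 0, 0],
    [0, 0, 0],
  ],
  grip=[0.82, 0.82, 0.82, 0.82, 0.82, 0.82, 0.82, 0.85, 0.95, 1],
)

```text
time_s: 45.6
eef_pos: [0.6381, 0.2263, 0.1259]
eef_rot: [0.0, 0.651, 0.759, 0.0]
wrist_force: [0.3, 0.9, -0.2]
opening: 0.998
grasp_force: 0.0
```

```bash
python3 -c "
from m import *
d=cam('top');np.savez('t7.npz',**d);P=pts(d);Z=P[:,:,2]*1000;V=d['depth']>0;B=box(235,310,175,220)&V
rect(P,B&(Z>20)&(Z<38),'brac');m=B&(Z>20)&(Z<38);print(P[m].mean(0))
hsv=cv2.cvtColor(d['color'],cv2.COLOR_RGB2HSV)
C=box(318,381,150,178)&V&(hsv[:,:,2]>190)&(hsv[:,:,0]>14)
rect(P,C&(Z>28),'mate');print(hsv[164,350],hsv[130,345])
plan(493.2,-14.2,90,94.3)
d=cam('scene');c=d['color'][110:250,190:390,::-1];cv2.imwrite('pics/s9.png',cv2.resize(c,None,fx=4,fy=4,interpolation=cv2.INTER_CUBIC))"
```

```text
brac 1003 c [493.2 -14.1] sz [ 50.1 139.9] ang 4.3 z med/max 30.8 37.0
[ 0.49311109 -0.01440528  0.03077137]
mate 949 c [ 582.2 -225.1] sz [138.9  48.6] ang 89.5 z med/max 34.6 41.6
[ 18 113 233] [ 13 151 182]
shift [-215.4 -180.7   36.4] rot [ 0.002 -0.     0.079] | t 45.6 pos [638.6 226.4 126.8] F [-0.1  1.4  1. ] open 1.0 grip 0.0
```

View pics/s9.png

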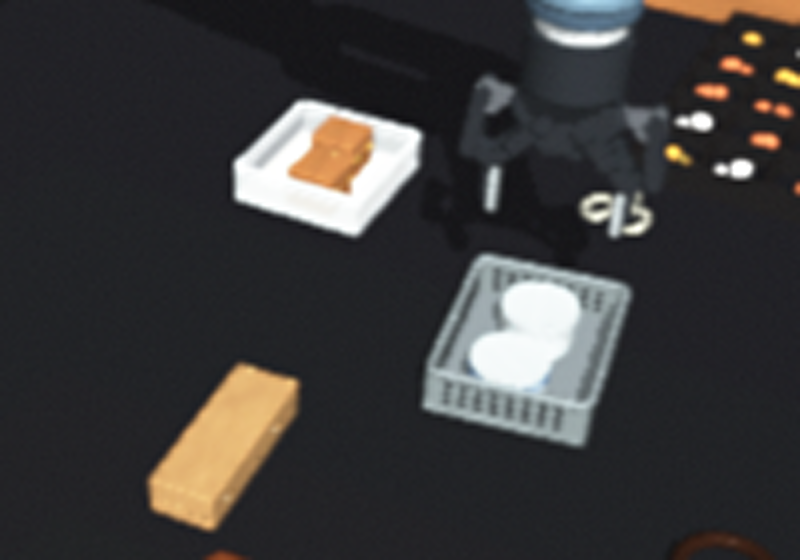

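Both tins flat side by side; bracelet box alone on the cloth. Go for it.

Request:
play_rows(
  xyz=[
    [-6, -5, 0],
    [-20, -17, 0],
    [-45, -37, 0],
    [-75, -62, 5],
    [-107, -90, 10],
    [-140, -117, 15],
    [-170, -142, 22],
    [-195, -163, 30],
    [-210, -176, 35],
    [-215, -180, 35],
  ],
  rot=[
    [0, 0, 0],
    [0, 0, 0.01],
    [0, 0, 0.02],
    [0, 0, 0.03],
    [0, 0, 0.04],
    [0, 0, 0.05],
    [0, 0, 0.06],
    [0, 0, 0.07],
    [0, 0, 0.079],
    [0, 0, 0.079],
  ],
  grip=[1, 1, 1, 1, 1, 1, 1, 1, 1, 1],
)

```text
time_s: 46.95
eef_pos: [0.4914, -0.0146, 0.0889]
eef_rot: [-0.001, 0.681, 0.733, -0.001]
wrist_force: [-0.2, 0.3, 0.2]
opening: 1.0
grasp_force: 0.0
```

Request:
play_rows(
  xyz=[
    [0, 0, 0],
    [0, 0, 0],
    [0, 0, 3],
    [0, 0, 8],
    [0, 0, 15],
    [0, 0, 22],
    [0, 0, 27],
    [0, 0, 30],
    [0, 0, 30],
    [0, 0, 30],
  ],
  rot=[
    [0, 0, 0],
    [0, 0, 0],
    [0, 0, 0],
    [0, 0, 0],
    [0, 0, 0],
    [0, 0, 0],
    [0, 0, 0],
    [0, 0, 0],
    [0, 0, 0],
    [0, 0, 0],
  ],
  grip=[1, 1, 1, 1, 1, 1, 1, 1, 1, 1],
)

```text
time_s: 48.2
eef_pos: [0.4932, -0.0139, 0.06]
eef_rot: [0.0, 0.68, 0.733, 0.0]
wrist_force: [-0.1, -0.6, -0.2]
opening: 1.004
grasp_force: 0.0
```

```bash
python3 -c "
from m import *
plan(493.2,-14.2,20,94.3)"
```

```text
shift [-0.3 -0.  40. ] rot [ 0.  0. -0.] | t 48.2 pos [493.2 -13.9  60. ] F [-0.1 -0.6 -0.2] open 1.004 grip 0.0
```

Request:
play_rows(
  xyz=[
    [0, 0, 3],
    [0, 0, 8],
    [0, 0, 15],
    [0, 0, 22],
    [0, 0, 29],
    [0, 0, 35],
    [0, 0, 38],
    [0, 0, 39],
    [0, 0, 39],
    [0, 0, 39],
  ],
  rot=[
    [0, 0, 0],
    [0, 0, 0],
    [0, 0, 0],
    [0, 0, 0],
    [0, 0, 0],
    [0, 0, 0],
    [0, 0, 0],
    [0, 0, 0],
    [0, 0, 0],
    [0, 0, 0],
  ],
  grip=[1, 1, 1, 1, 1, 1, 1, 1, 1, 1],
)

```text
time_s: 49.45
eef_pos: [0.4932, -0.0139, 0.021]
eef_rot: [0.0, 0.68, 0.733, 0.0]
wrist_force: [-0.4, -0.2, -0.3]
opening: 0.998
grasp_force: 0.0
```

Request:
play_rows(
  xyz=[
    [0, 0, 0],
    [0, 0, 0],
    [0, 0, 0],
    [0, 0, 0],
    [0, 0, 0],
    [0, 0, 0],
    [0, 0, 0],
    [0, 0, 0],
    [0, 0, 0],
    [0, 0, 0],
  ],
  rot=[
    [0, 0, 0],
    [0, 0, 0],
    [0, 0, 0],
    [0, 0, 0],
    [0, 0, 0],
    [0, 0, 0],
    [0, 0, 0],
    [0, 0, 0],
    [0, 0, 0],
    [0, 0, 0],
  ],
  grip=[0.9, 0.8, 0.72, 0.67, 0.63, 0.59, 0.55, 0.51, 0.47, 0.45],
)

```text
time_s: 50.7
eef_pos: [0.4933, -0.0139, 0.0211]
eef_rot: [0.0, 0.68, 0.733, 0.0]
wrist_force: [-0.1, 1.0, 5.0]
opening: 0.574
grasp_force: 62.5
```

Request:
play_rows(
  xyz=[
    [0, 0, -1],
    [0, 0, -3],
    [0, 0, -7],
    [0, 0, -14],
    [0, 0, -24],
    [0, 0, -36],
    [0, 0, -50],
    [0, 0, -62],
    [0, 0, -72],
    [0, 0, -75],
  ],
  rot=[
    [0, 0, 0],
    [0, 0, 0],
    [0, 0, 0],
    [0, 0, 0],
    [0, 0, 0],
    [0, 0, 0],
    [0, 0, 0],
    [0, 0, 0],
    [0, 0, 0],
    [0, 0, 0],
  ],
  grip=[0.45, 0.45, 0.45, 0.45, 0.45, 0.45, 0.45, 0.45, 0.45, 0.45],
)

```text
time_s: 51.95
eef_pos: [0.4934, -0.014, 0.0967]
eef_rot: [0.001, 0.68, 0.733, 0.0]
wrist_force: [-0.1, 0.7, -1.4]
opening: 0.576
grasp_force: 62.0
```

```bash
python3 -c "
from m import *
plan(657.5,-215.2,96,89.5)"
```

```text
shift [-213.   148.5    1. ] rot [0.001 0.    0.084] | t 52.0 pos [493.4 -14.   96.7] F [-0.1  0.7 -1.4] open 0.576 grip 62.0
```

Request:
play_rows(
  xyz=[
    [-6, 4, 0],
    [-20, 14, 0],
    [-45, 31, 0],
    [-75, 52, 0],
    [-107, 75, 0],
    [-140, 98, 0],
    [-170, 119, 0],
    [-195, 136, 0],
    [-209, 146, 0],
    [-213, 148.5, 0],
  ],
  rot=[
    [0, 0, 0],
    [0, 0, 0.01],
    [0, 0, 0.02],
    [0, 0, 0.03],
    [0, 0, 0.04],
    [0, 0, 0.05],
    [0, 0, 0.06],
    [0, 0, 0.07],
    [0, 0, 0.08],
    [0, 0, 0.084],
  ],
  grip=[0.45, 0.45, 0.45, 0.45, 0.45, 0.45, 0.45, 0.45, 0.45, 0.45],
)

```text
time_s: 53.2
eef_pos: [0.6574, -0.217, 0.0947]
eef_rot: [-0.0, 0.711, 0.703, -0.0]
wrist_force: [-1.3, 0.9, -0.5]
opening: 0.57
grasp_force: 62.1
```

Request:
play_rows(
  xyz=[
    [0, 0, 0],
    [0, 0, 0],
    [0, 0, 2],
    [0, 0, 5],
    [0, 0, 9],
    [0, 0, 13],
    [0, 0, 17],
    [0, 0, 20],
    [0, 0, 20],
    [0, 0, 20],
  ],
  rot=[
    [0, 0, 0],
    [0, 0, 0],
    [0, 0, 0],
    [0, 0, 0],
    [0, 0, 0],
    [0, 0, 0],
    [0, 0, 0],
    [0, 0, 0],
    [0, 0, 0],
    [0, 0, 0],
  ],
  grip=[0.45, 0.45, 0.45, 0.45, 0.45, 0.45, 0.45, 0.45, 0.45, 0.45],
)

```text
time_s: 54.45
eef_pos: [0.6571, -0.2152, 0.0759]
eef_rot: [0.0, 0.71, 0.704, 0.0]
wrist_force: [-0.2, -0.6, -0.5]
opening: 0.576
grasp_force: 62.1
```

```bash
python3 -c "
from m import *
plan(657.5,-215.2,25.1,89.5)
d=cam('scene');c=d['color'][220:350,180:330,::-1];cv2.imwrite('pics/s10.png',cv2.resize(c,None,fx=4.5,fy=4.5,interpolation=cv2.INTER_CUBIC))"
```

```text
shift [ 0.   0.4 50.8] rot [ 0.  0. -0.] | t 54.5 pos [ 657.1 -215.2   75.9] F [-0.2 -0.6 -0.5] open 0.576 grip 62.1
```

View pics/s10.png

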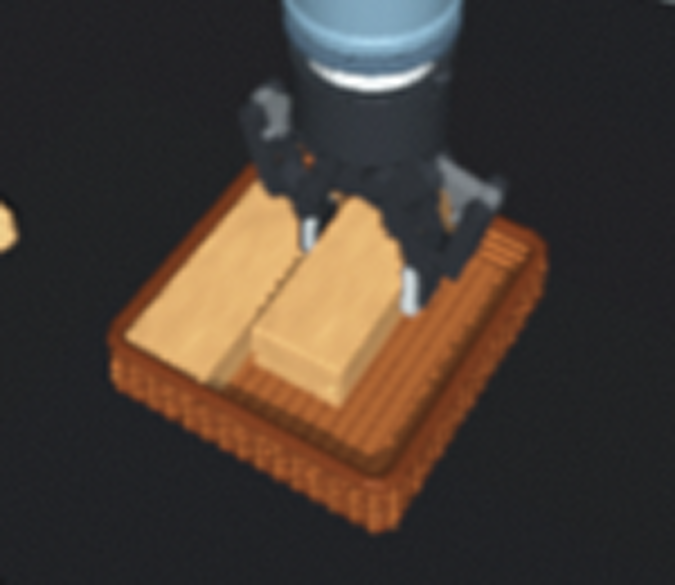

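Box level, parallel to its mate, clear of walls (near end at crop (300,375)). Lower.

Request:
play_rows(
  xyz=[
    [0, 0, 3],
    [0, 0, 9],
    [0, 0, 16],
    [0, 0, 24],
    [0, 0, 31],
    [0, 0, 38],
    [0, 0, 43],
    [0, 0, 46],
    [0, 0, 48],
    [0, 0, 49],
  ],
  rot=[
    [0, 0, 0],
    [0, 0, 0],
    [0, 0, 0],
    [0, 0, 0],
    [0, 0, 0],
    [0, 0, 0],
    [0, 0, 0],
    [0, 0, 0],
    [0, 0, 0],
    [0, 0, 0],
  ],
  grip=[0.45, 0.45, 0.45, 0.45, 0.45, 0.45, 0.45, 0.45, 0.45, 0.45],
)

```text
time_s: 55.75
eef_pos: [0.6571, -0.2152, 0.0269]
eef_rot: [0.0, 0.71, 0.704, 0.0]
wrist_force: [-0.4, 0.2, -0.9]
opening: 0.575
grasp_force: 62.1
```

Request:
play_rows(
  xyz=[
    [0, 0, 0.3],
    [0, 0, 0.6],
    [0, 0, 0.9],
    [0, 0, 1.2],
    [0, 0, 1.5],
    [0, 0, 1.8],
    [0, 0, 2.1],
    [0, 0, 2.3],
    [0, 0, 2.3],
    [0, 0, 2.3],
  ],
  rot=[
    [0, 0, 0],
    [0, 0, 0],
    [0, 0, 0],
    [0, 0, 0],
    [0, 0, 0],
    [0, 0, 0],
    [0, 0, 0],
    [0, 0, 0],
    [0, 0, 0],
    [0, 0, 0],
  ],
  grip=[0.45, 0.45, 0.45, 0.45, 0.45, 0.45, 0.45, 0.45, 0.45, 0.45],
)

```text
time_s: 57.0
eef_pos: [0.6571, -0.2152, 0.0252]
eef_rot: [-0.0, 0.71, 0.704, -0.0]
wrist_force: [-3.6, 1.0, 6.5]
opening: 0.574
grasp_force: 62.9
```

On the floor. Release to about 64 mm and rise.

Request:
play_rows(
  xyz=[
    [0, 0, 0],
    [0, 0, 0],
    [0, 0, 0],
    [0, 0, 0],
    [0, 0, 0],
    [0, 0, 0],
    [0, 0, 0],
    [0, 0, 0],
    [0, 0, 0],
    [0, 0, 0],
  ],
  rot=[
    [0, 0, 0],
    [0, 0, 0],
    [0, 0, 0],
    [0, 0, 0],
    [0, 0, 0],
    [0, 0, 0],
    [0, 0, 0],
    [0, 0, 0],
    [0, 0, 0],
    [0, 0, 0],
  ],
  grip=[0.56, 0.58, 0.6, 0.62, 0.64, 0.66, 0.68, 0.7, 0.72, 0.72],
)

```text
time_s: 58.25
eef_pos: [0.657, -0.2151, 0.0245]
eef_rot: [-0.0, 0.71, 0.704, 0.0]
wrist_force: [1.4, 0.3, -0.0]
opening: 0.724
grasp_force: 0.0
```

Request:
play_rows(
  xyz=[
    [0, 0, -3],
    [0, 0, -8],
    [0, 0, -16],
    [0, 0, -28],
    [0, 0, -43],
    [0, 0, -60],
    [0, 0, -78],
    [0, 0, -98],
    [0, 0, -118],
    [0, 0, -130],
  ],
  rot=[
    [0, 0, 0],
    [0, 0, 0],
    [0, 0, 0],
    [0, 0, 0],
    [0, 0, 0],
    [0, 0, 0],
    [0, 0, 0],
    [0, 0, 0],
    [0, 0, 0],
    [0, 0, 0],
  ],
  grip=[0.72, 0.72, 0.72, 0.72, 0.72, 0.72, 0.72, 0.72, 0.72, 0.72],
)

```text
time_s: 59.5
eef_pos: [0.6576, -0.2154, 0.1567]
eef_rot: [0.001, 0.71, 0.704, 0.0]
wrist_force: [0.6, -0.8, -0.0]
opening: 0.721
grasp_force: 0.0
```

```bash
python3 -c "
from m import *
d=cam('scene');save(d,'s11.png');P=pts(d);Z=P[:,:,2]*1000;V=d['depth']>0
d=cam('top');P=pts(d);Z=P[:,:,2]*1000;V=d['depth']>0;h=cv2.cvtColor(d['color'],cv2.COLOR_RGB2HSV)
rect(P,box(318,381,150,178)&V&(h[:,:,2]>190)&(h[:,:,0]>14)&(Z>28)&(Z<42),'mate')
c=d['color'][95:280,95:450,::-1];cv2.imwrite('pics/t11.png',cv2.resize(c,None,fx=2.2,fy=2.2,interpolation=cv2.INTER_CUBIC))"
```

```text
mate 3 c [ 561.6 -157. ] sz [3.9 2.2] ang 53.1 z med/max 34.9 35.0
```

View pics/s11.png

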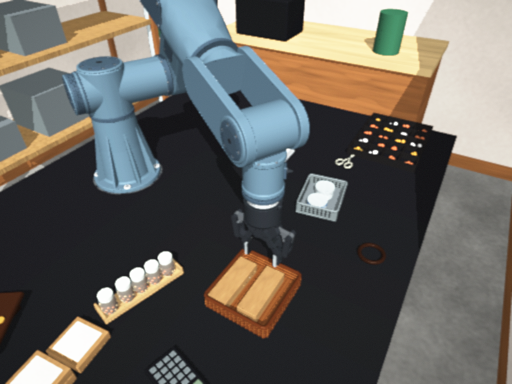

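Scene shows all pieces placed: five jars upright at (136,282), two tins at (320,193), two parallel bracelet boxes at (252,285); the tray, hidden here, was seen good earlier and not approached since.

```bash
python3 -c "
from bench import ctrl
print(ctrl.hand_in())"
```

```text
the job is handed in; nothing more can be done
None
```

The job is handed in at about 60 s of the 128 s allowed: the jar is upright in the rack gap with its neighbours still standing, and the ring box, tin and bracelet box each sit flat beside their mates, the bracelet box parallel to its mate by eye.

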